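# Seat the parts box and throw its latch lever

## Robot

A 6-joint arm with a two-finger parallel gripper is mounted at the origin on the work surface. World frame = base frame: x ahead of the robot, y to its left, z up, the work surface at z = 0. Lengths are in m, angles in rad, forces in N, time in s.
With the tool pointing down it reaches from about 0.4 to 0.825 m from the base axis. Payload 7 kg.
Tool frame: the origin (TCP) lies at the very end of the fingers, on their centre line; the grasp point (between the pads) lies 19 mm behind it; y points along the fingers, x is the direction in which the jaws open and shut, and the axes are right-handed (so a half turn about y gives the same grasp; the last joint's range is limited). The gripper opens to 88 mm and grips with 3 to 60 N. Pads are 19 mm wide; open, the fingers measure 130 mm over their backs; the gripper's body (78 mm by 193 mm) begins 47 mm behind the grasp point.
Start: joints at [1.416, 0.359, 0.012, 0, -1.224, -0.288], TCP at [0.289, 0.61, 0.227] pointing down, gripper open.
Joint ranges: [-3.07, 3.07], [-1.43, 2.12], [-1.02, 1.25], [-3.03, 1.67], [-3.05, -0], [-3.03, 3.03]. Speed limits (rad/s): [2.39, 2.39, 3.01, 3.14, 3.14, 3.14].

## Interface

Orientations are given as a unit quaternion [w, x, y, z].
In Python, from workcell import get_state, viewer, job gives the robot as it stands.
- The arm moves only by the tool apply_moves, never from a script. Its argument "series" is a list of rows, each a list of 7 numbers: the turn, a rotation vector about the world's x, y, z in rad, then the shift along the world's x, y, z in m, then the closure, from 0 (fully open) to 1 (shut). A call has 1 to 12 rows; each row shifts and turns the pose as measured when the row begins; what a row does not reach is not made up. A row lasts 1/8 s, in which the tool goes at most 62.5 mm and 10.7 degrees, less where a joint would pass 70% of its speed; a pose out of reach is approached as far as the arm can. A call is refused whole if a number of a shift passes 0.0625 or a number of a turn 0.188, either way. A call with a gripper value outside its range is refused whole. The fingers move at their own pace and stop on an object; the grip force is fixed at half the most. Time passes only in rows, so rows that do not move let the fingers close. It gives the time, the measured TCP pose, the force and the opening at its end, in the units of the state.
- get_state(): the state, without advancing time (a new reading comes with each control period).
- viewer.camera(name): name is "scene" or "top"; returns a dict with "frame" (384x512x3 uint8, red, green, blue), "depth" (384x512 float32, m along the optical axis (not along the pixel's ray), 0 where there is no reading), "mtx" (3x3 intrinsics, pixels), "k1" (the pictures are not rectified: a ray, as slopes to the right and down, at radius r is drawn at 1 + k1 r^2 times it, then the intrinsics apply), "R" (3x3) and "t" (3): a world point X has camera coordinates R X + t. Camera axes: x right, y down, z forward; pixel columns grow to the right and rows downward; lengths in m; the calibration is good to about 2 mm. A picture is of the moment at which its call begins.
- job.sign_off(): hands the job in, once; it reports no verdict.
The state is a dict: "time_s": time; "joint_pos": joint angles; "qd": joint speeds; "joint_efforts": joint torques, N m; "ee_pos": TCP position; "tool_rot": TCP orientation; "contact_force": force on the tool from outside, world axes, zero at the start; "torque": the same for the moment, N m; "opening": finger opening in m.
Only numpy, scipy, OpenCV 4.12 (cv2) and the standard library are available. Lean on these libraries where they do the work, as an engineer would, in place of code of your own. Each camera call takes 0.05 s, during which the arm holds its last target. There are 200 camera calls.

## Task

One of the three clear parts boxes in the rack is sticking out, and its latch lever (on the post at that box's left, as the robot faces it) leans to the open side. Push that box fully home against the back of its bay with your fingertips, and only then push its lever past centre so that it snaps over and bars the front of the box. Do not grasp or lift anything, and leave the other boxes, their levers and the things lying around as they are.

Things in the scene. Friction and masses are not known exactly. Their poses are not given: they have to be found in the camera images.
- box_out: lidded clear plastic parts box, 100 (x, front to back) x 80 (y) x 58 mm high, the one sticking 30 to 60 mm out of its bay towards the robot, holding bolts. Origin: centre of the underside; x points to its back, z up. Its front is the lid rim at x = -50 mm, z = 46 to 58 mm; the wall below is 2 mm further back. Loose, about 0.3 to 0.65 kg
- bay_out: aluminium bay of the box sticking out (any of three, 150 mm apart). Origin: underside of its 5 mm floor, on its box's centre line, 10 mm above the table. x points from the open front to the back stop (away from the robot), y to its left as the robot faces it, z up. Side walls 40 mm high, 84 mm apart. Stop face at x = +50 mm: a box fully home has its origin at x = 0, y = 0, z = 5 mm here and its lid's front edge at x = -50
- lever_out (a joint): latch lever of the box that sticks out: 0 = open (handle leaning 31 degrees to the bay's left, keeper arm up), 0.55 = upright, 1.1 = snapped over (handle leaning right, keeper level across the box front). Sprung over centre: about 3 N sideways at the knob starts it, and past upright it snaps over by itself. If the box is not home the keeper lands on its lid
- knob_out (a point): centre of the black ball knob (20 mm diameter) on the end of that lever, 60 mm from its pivot; the steel handle rod is 9 mm thick
- pivot_out (a point): pivot of that lever, at x = -60, y = +60, z = +45 mm in the bay's frame; it turns in the bay's y-z plane. The keeper arm (8 mm thick, 45 mm long from here) stands up while open, its end then at about y = +40, z = +85 mm in the bay's frame
- box_b: lidded clear plastic parts box, 100 (x, front to back) x 80 (y) x 58 mm high, already home and latched, holding nuts. Origin: centre of the underside; x points to its back, z up. Its front is the lid rim at x = -50 mm, z = 46 to 58 mm; the wall below is 2 mm further back. Loose, about 0.3 to 0.65 kg
- bay_b: aluminium bay of the box of nuts. Origin: underside of its 5 mm floor, on its box's centre line, 10 mm above the table. x points from the open front to the back stop (away from the robot), y to its left as the robot faces it, z up. Side walls 40 mm high, 84 mm apart. Stop face at x = +50 mm: a box fully home has its origin at x = 0, y = 0, z = 5 mm here and its lid's front edge at x = -50
- lever_b (a joint): latch lever of the box of nuts, snapped over at the start: 0 = open (handle leaning 31 degrees to the bay's left, keeper arm up), 0.55 = upright, 1.1 = snapped over (handle leaning right, keeper level across the box front)
- box_c: lidded clear plastic parts box, 100 (x, front to back) x 80 (y) x 58 mm high, already home and latched, holding washers. Origin: centre of the underside; x points to its back, z up. Its front is the lid rim at x = -50 mm, z = 46 to 58 mm; the wall below is 2 mm further back. Loose, about 0.3 to 0.65 kg
- bay_c: aluminium bay of the box of washers. Origin: underside of its 5 mm floor, on its box's centre line, 10 mm above the table. x points from the open front to the back stop (away from the robot), y to its left as the robot faces it, z up. Side walls 40 mm high, 84 mm apart. Stop face at x = +50 mm: a box fully home has its origin at x = 0, y = 0, z = 5 mm here and its lid's front edge at x = -50
- lever_c (a joint): latch lever of the box of washers, snapped over at the start: 0 = open (handle leaning 31 degrees to the bay's left, keeper arm up), 0.55 = upright, 1.1 = snapped over (handle leaning right, keeper level across the box front)
- jar: small glass jar, 44 mm diameter, 60 mm high, in front of the rack; origin at the centre of its underside; a bystander, loose, not part of the job
- tape_roll: grey disc-shaped roll, 56 mm diameter, 30 mm high, in front of the rack; origin at the centre of its underside; a bystander, loose, not part of the job
- screwdriver: screwdriver lying on the table; origin on its underside, x along it towards the tip; a bystander, loose, not part of the job
- mug: white mug, 80 mm diameter, 90 mm high; origin at the centre of its underside; a bystander, loose, not part of the job
- carton: cardboard carton 110 x 70 x 50 mm; origin at the centre of its underside; a bystander, loose, not part of the job
- spare_box: a fourth clear parts box standing on the table beside the rack, 100 x 80 x 58 mm; origin at the centre of its underside; a bystander, loose, not part of the job
Things that resemble listed ones, but are neither listed nor needed, are in the scene too. What is shaped like the box_b but yellow is not meant.

How it is judged:
On the way, in this order (a step that is already met when the one before it is completed fails the run):
1. the box that stuck out is fully home, its lever still open (x of box_out in the frame of bay_out above -0.004 m and z of box_out in the frame of bay_out below 0.009 m and value of joint lever_out below 0.3 rad), for 0.2 s.
2. its lever has snapped over (value of joint lever_out above 1 rad and x of box_out in the frame of bay_out above -0.005 m and z of box_out in the frame of bay_out below 0.009 m), for 0.2 s.
At the end, for the whole second after the job is handed in: All three boxes stand in their bays within 5 mm of fully home, lying flat on the bay floor and at rest, and all three levers are snapped over (joint above 1.0 of 1.1 rad) (all of step 2 and linear speed of box_out below 0.01 m/s and x of box_b in the frame of bay_b above -0.005 m and z of box_b in the frame of bay_b below 0.009 m and value of joint each of lever_b, lever_c above 1 rad and x of box_c in the frame of bay_c above -0.005 m and z of box_c in the frame of bay_c below 0.009 m); the robot touches nothing.
It fails at once if a lever of a box that was already latched is opened (value of joint any of lever_b, lever_c below 0.7 rad).
It fails at once if a box in the rack is lifted or tipped (z of box_out in the frame of bay_out above 0.015 m or z of box_b in the frame of bay_b above 0.015 m or z of box_c in the frame of bay_c above 0.015 m or angle between any of box_out, box_b, box_c's own z axis and vertical above 0.15 rad).
It fails at once if the open lever is thrown over before its box is home (value of joint lever_out above 0.6 rad and x of box_out in the frame of bay_out below -0.008 m).
It fails at once if another box or a loose thing is shoved by more than 30 mm, knocked over or picked up (distance of any of jar, tape_roll, screwdriver, mug, carton, spare_box, box_b, box_c from where it was at the start of the episode above 0.03 m or angle between any of jar, mug, tape_roll, spare_box, carton's own z axis and vertical above 0.5 rad).
It also fails if it takes over 43 s, if anything falls off the work surface, if the arm or the gripper's body presses on something with over 40 N, if the wrist force passes 120 N, or if a joint passes its speed limit or range.

## Working session

There is one attempt and no reset: what is moved stays moved. The work goes in short steps, Python scripts to look and compute and a tool call to move; the robot and the scene stay as the last step left them, time stands still between calls to the robot, and variables do not carry over. Pictures are saved under pics/ and viewed, on a budget of 10 in all, crops included, one or two more only if the job needs it, and the job is handed in when it is done.

Besides the shell and the picture viewer there is one more tool, called after "Call:" in YAML: its name, and indented under it one key for each argument. apply_moves: Moves the arm, as the interface text tells. Its arguments: {"type":"object","properties":{"series":{"type":"array"}},"required":["series"]}

```bash
mkdir -p pics; cat > h.py <<'E'
import numpy as np, cv2
from workcell import get_state, viewer, job
def grab(n):
    c=viewer.camera(n); return c
def ray(c,u,v):
    K=np.array(c["mtx"]);x=(u-K[0,2])/K[0,0];y=(v-K[1,2])/K[1,1]
    rd=np.hypot(x,y);r=rd
    for _ in range(20): r=rd/(1+c["k1"]*r*r)
    s=r/rd if rd>0 else 1
    return np.array([x*s,y*s,1.0])
def plane(c,u,v,z):
    R=np.array(c["R"]);t=np.array(c["t"]);o=-R.T@t;d=R.T@ray(c,u,v)
    return o+d*(z-o[2])/d[2]
def pt(c,u,v):
    R=np.array(c["R"]);t=np.array(c["t"]);return R.T@(ray(c,u,v)*c["depth"][int(v),int(u)]-t)
def proj(c,X):
    p=np.array(c["R"])@np.array(X)+np.array(c["t"]);x,y=p[:2]/p[2];f=1+c["k1"]*(x*x+y*y);K=np.array(c["mtx"])
    return K[0,0]*x*f+K[0,2],K[1,1]*y*f+K[1,2]
E
python3 - <<'E'
from h import *
for n in("scene","top"):
    c=grab(n);cv2.imwrite(f"pics/{n}0.png",cv2.resize(c["frame"][:,:,::-1],(800,600),interpolation=cv2.INTER_CUBIC))
    np.savez(f"{n}0.npz",**c); print(n,-np.array(c["R"]).T@c["t"],c["mtx"],c["k1"])
print(get_state())
E
```

```text
scene [ 1.20386194 -0.58378385  1.10923971] [[475.27257221   0.         249.57261647]
 [  0.         475.27257221 185.53638593]
 [  0.           0.           1.        ]] 0.06716552991715496
top [ 0.30742972 -0.00255256  1.60317465] [[494.27460015   0.         248.43074485]
 [  0.         494.27460015 187.49118794]
 [  0.           0.           1.        ]] -0.07291480787201333
{'time_s': 0.1, 'joint_pos': array([ 1.41610230e+00,  3.59261480e-01,  1.11443806e-02, -2.99237650e-04,
       -1.22411380e+00, -2.88106060e-01]), 'qd': array([ 0.00035793, -0.00175416,  0.00340993,  0.00057695,  0.00052456,
        0.0004487 ]), 'joint_efforts': array([-1.98749483e-03, -5.84162056e+01,  2.93751651e+01,  7.01559708e+00,
        1.01254944e-02, -4.89086165e-05]), 'ee_pos': array([0.28905313, 0.60948349, 0.22575019]), 'tool_rot': array([-0.37755827,  0.3783759 , -0.59729617,  0.59792869]), 'contact_force': array([-0.01575967, -0.67071417, -0.79270881]), 'torque': array([-0.00329592, -0.00339017, -0.00350199]), 'opening': 0.087355154157267}
```

View pics/scene0.png

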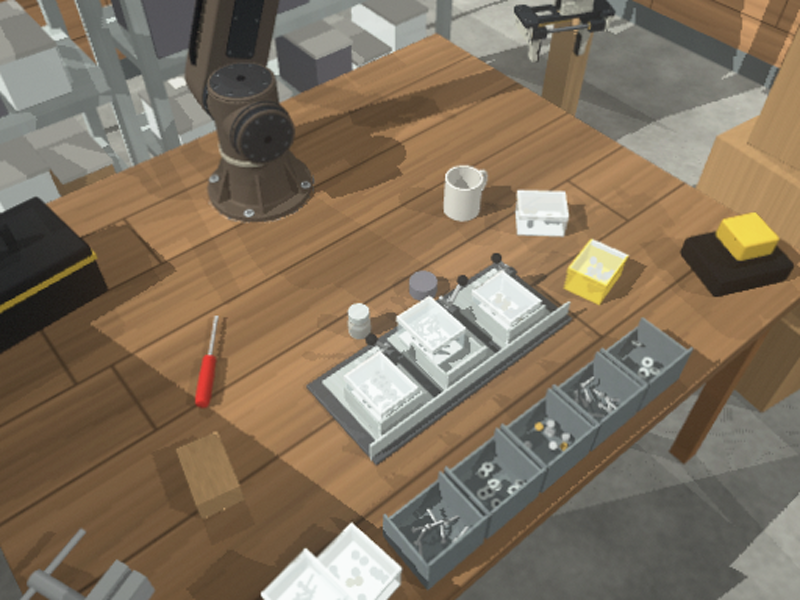

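View pics/top0.png

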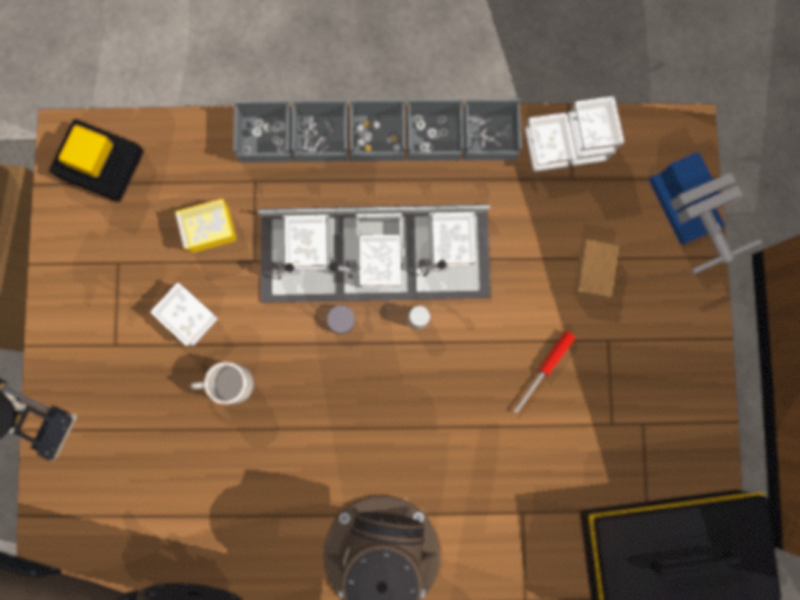

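The middle box (top view, about (380,260) in the 800 px picture) sticks out. Its lever knob is near (336,267). The tape roll is at (340,320) and the jar at (419,316), both in front of the rack. I'll zoom in on both views to measure.

```bash
python3 - <<'E'
from h import *
a=dict(np.load("top0.npz"));b=dict(np.load("scene0.npz"))
f=a["frame"][125:215,160:320,::-1];g=b["frame"][155:300,190:370,::-1]
cv2.imwrite("pics/t1.png",cv2.resize(f,(800,450),interpolation=cv2.INTER_CUBIC))
cv2.imwrite("pics/s1.png",cv2.resize(g,(720,580),interpolation=cv2.INTER_CUBIC))
E
```

```text
(no output)
```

View pics/t1.png

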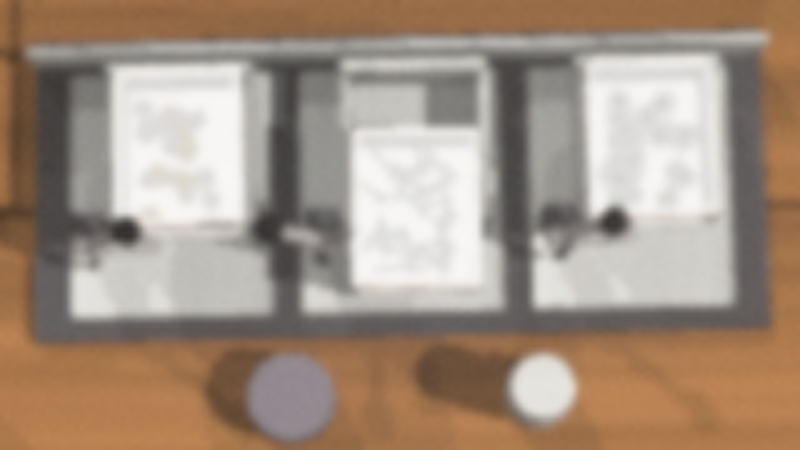

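View pics/s1.png

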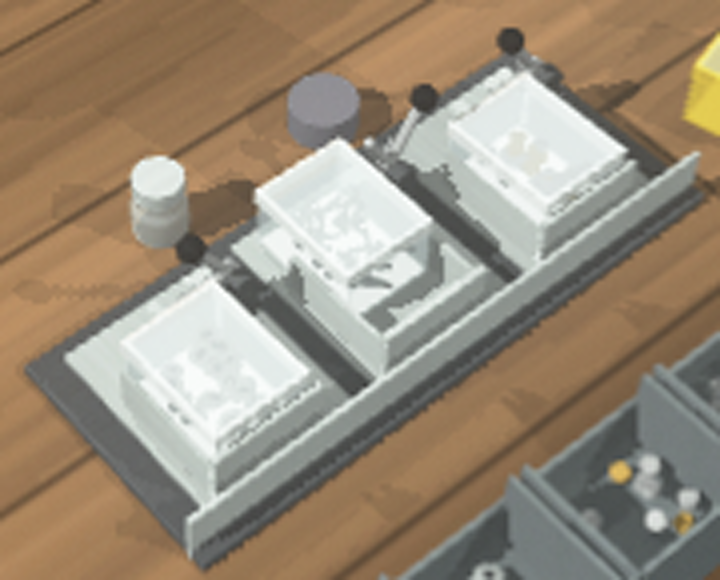

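```bash
python3 - <<'E'
from h import *
a=dict(np.load("top0.npz"));b=dict(np.load("scene0.npz"))
P=lambda x,y,z: plane(a,160+x/5-.4,125+y/5-.4,z).round(4)
for n,x,y,z in [("FL",350,288,.073),("FR",482,288,.073),("BL",350,128,.073),("BR",480,128,.073),
 ("bFL",111,228,.073),("bFR",247,227,.073),("bBL",110,66,.073),("bBR",247,65,.073),("cFL",591,217,.073),("cFR",722,215,.073),("cBL",580,56,.073),("cBR",718,56,.073),
 ("knob",270,229,.106),("tape",290,397,.03),("jar",543,387,.06),("plFL",35,341,.01),("plFR",770,328,.01),("knb_b",125,231,.106),("knb_c",613,221,.106)]: print(n,P(x,y,z))
# two view knob
def tri(r1,r2):
    A=[];B=[]
    for c,(u,v) in((a,r1),(b,r2)):
        R=c["R"];o=-R.T@c["t"];d=R.T@ray(c,u,v);d/=np.linalg.norm(d);M=np.eye(3)-np.outer(d,d);A.append(M);B.append(M@o)
    return np.linalg.lstsq(np.vstack(A),np.hstack(B),rcond=None)[0]
s=lambda x,y:(190+x/4-.4,155+y/4-.4)
t=lambda x,y:(160+x/5-.4,125+y/5-.4)
print("knob",tri(t(270,229),s(424,98)),"FR",tri(t(482,288),s(258,195)),"FL",tri(t(350,288),s(340,142)),"knob_b",tri(t(125,231),s(511,40)),"knob_c",tri(t(613,221),s(190,248)))
print("tape d",pt(b,*map(int,s(323,90))),"jar",pt(b,*map(int,s(158,168))))
print("FRd", pt(b,*s(262,200)),pt(b,*s(340,150)))
E
```

```text
FL [0.5377 0.0419 0.073 ]
FR [ 0.5369 -0.0408  0.073 ]
BL [0.6399 0.0414 0.073 ]
BR [ 0.6392 -0.0408  0.073 ]
bFL [0.5772 0.1919 0.073 ]
bFR [0.577  0.1064 0.073 ]
bBL [0.6816 0.1935 0.073 ]
bBR [0.6814 0.1065 0.073 ]
cFL [ 0.5815 -0.1099  0.073 ]
cFR [ 0.5821 -0.1926  0.073 ]
cBL [ 0.6854 -0.1049  0.073 ]
cBR [ 0.6848 -0.1928  0.073 ]
knob [0.5699 0.0899 0.106 ]
tape [0.474  0.0819 0.03  ]
jar [ 0.4757 -0.0786  0.06  ]
plFL [0.5142 0.2488 0.01  ]
plFR [ 0.5183 -0.2298  0.01  ]
knb_b [0.5694 0.1791 0.106 ]
knb_c [ 0.573  -0.1211  0.106 ]
knob [0.57005216 0.08963746 0.10283439] FR [ 0.53885531 -0.04019436  0.06399455] FL [0.53833159 0.04086714 0.06235897] knob_b [0.56891825 0.17819452 0.1036552 ] knob_c [ 0.57233205 -0.12277541  0.10386338]
tape d [0.46659301 0.08366624 0.02866221] jar [ 0.46903867 -0.0757413   0.05929446]
FRd [ 0.55091539 -0.04519032  0.0738284 ] [0.55210114 0.02618775 0.07626888]
```

```bash
python3 - <<'E'
from h import *
from scipy.spatial.transform import Rotation as R
q=get_state()["tool_rot"];print(R.from_quat(q[[1,2,3,0]]).as_matrix().round(3))
E
```

```text
[[-0.429 -0.     0.904]
 [-0.904 -0.001 -0.429]
 [ 0.001 -1.     0.   ]]
```

Call:
apply_moves:
  series:
    - [0,0,-0.094,0.016,-0.051,0,1]
    - [0,0,-0.094,0.016,-0.051,0,1]
    - [0,0,-0.094,0.016,-0.051,0,1]
    - [0,0,-0.094,0.016,-0.051,0,1]
    - [0,0,-0.094,0.016,-0.051,0,1]
    - [0,0,-0.094,0.016,-0.051,0,1]
    - [0,0,-0.094,0.016,-0.051,0,1]
    - [0,0,-0.094,0.016,-0.051,0,1]
    - [0,0,-0.094,0.016,-0.051,0,1]
    - [0,0,-0.094,0.016,-0.051,0,1]
    - [0,0,-0.094,0.016,-0.051,0,1]
    - [0,0,-0.094,0.016,-0.051,0,1]

```text
time_s: 1.6
ee_pos: [0.4809, -0.0207, 0.2215]
tool_rot: [0.013, -0.009, -0.707, 0.707]
contact_force: [0.7, 0.7, 0.5]
opening: 0.0002
```

Call:
apply_moves:
  series:
    - [0,0,0.04,0.01,0.02,-0.04,1]
    - [0,0,0,0,0,-0.05,1]
    - [0,0,0,0,0,-0.05,1]
    - [0,0,0,0,0,-0.02,1]
    - [0,0,0,0,0,0,1]

```text
time_s: 2.22
ee_pos: [0.4911, -0.0069, 0.0571]
tool_rot: [0.003, 0.001, -0.707, 0.708]
contact_force: [0.6, 0.2, 0.3]
opening: 0.0003
```

Call:
apply_moves:
  series:
    - [0,0,0.015,0.012,0.007,0,1]
    - [0,0,0,0.01,0,0.001,1]
    - [0,0,0,0.006,0,0.001,1]
    - [0,0,0,0.006,0,0.001,1]
    - [0,0,0,0.006,0,0,1]
    - [0,0,0,0.006,0,0,1]
    - [0,0,0,0.006,0,0,1]

```text
time_s: 3.1
ee_pos: [0.5473, 0.0011, 0.0636]
tool_rot: [-0.004, 0.006, -0.707, 0.707]
contact_force: [-3.3, 0.2, 2.2]
opening: 0.0006
```

```bash
python3 - <<'E'
from h import *
for n in("scene",):
    c=grab(n);g=c["frame"][155:300,190:370,::-1]
    cv2.imwrite("pics/s2.png",cv2.resize(g,(720,580),interpolation=cv2.INTER_CUBIC))
E
```

```text
(no output)
```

View pics/s2.png

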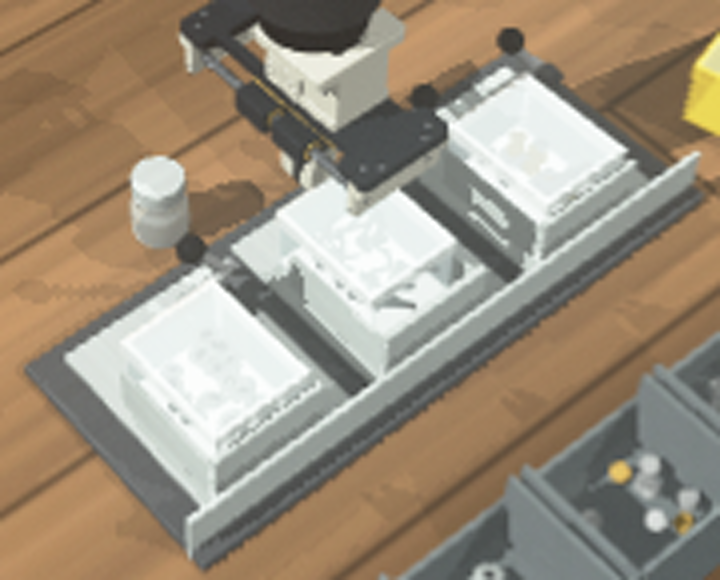

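The box slides at about 3 N. Its right front corner has gone from about (258,195) to (280,215), and the lever is still open. I'll keep pushing, slightly lower.

Call:
apply_moves:
  series:
    - [0,0,0,0.004,0,-0.004,1]
    - [0,0,0,0.004,0,-0.001,1]
    - [0,0,0,0.004,0,-0.001,1]

```text
time_s: 3.52
ee_pos: [0.5604, 0.001, 0.0571]
tool_rot: [-0.004, 0.006, -0.707, 0.707]
contact_force: [-2.9, 0.2, 2.4]
opening: 0.0005
```

Call:
apply_moves:
  series:
    - [0,0,0,0.004,0,0,1]
    - [0,0,0,0.004,0,0,1]

```text
time_s: 3.78
ee_pos: [0.5655, 0.0006, 0.0564]
tool_rot: [-0.001, 0.008, -0.707, 0.708]
contact_force: [-21.3, 4.9, 15.4]
opening: 0.0003
```

Call:
apply_moves:
  series:
    - [0,0,0,0.003,0,0,1]
    - [0,0,0,0.002,0,0,1]
    - [0,0,0,0.002,0,0,1]

```text
time_s: 4.15
ee_pos: [0.5652, -0.0, 0.0554]
tool_rot: [0.004, 0.013, -0.706, 0.708]
contact_force: [-10.1, 3.5, 9.5]
opening: 0.0005
```

```bash
python3 - <<'E'
from h import *
for n in("scene",):
    c=grab(n);g=c["frame"][155:300,190:370,::-1]
    cv2.imwrite("pics/s3.png",cv2.resize(g,(720,580),interpolation=cv2.INTER_CUBIC))
E
```

```text
(no output)
```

View pics/s3.png

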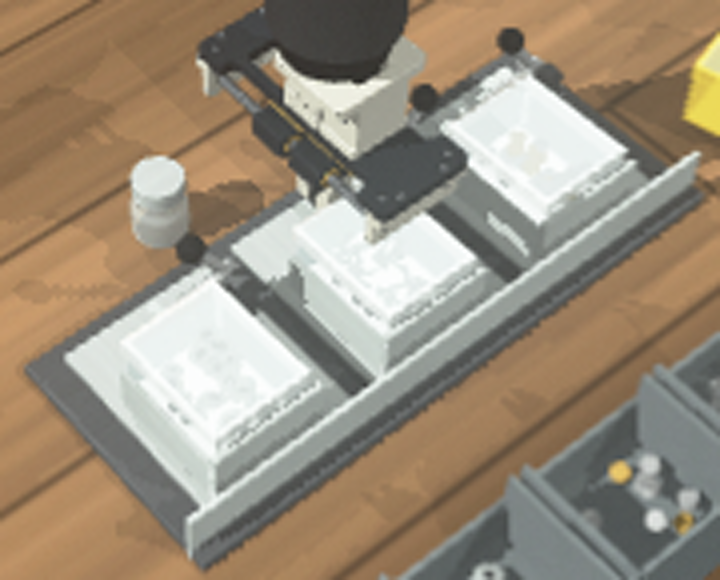

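The box sits flush against the stop, like its neighbours (back edge about (395,320)-(485,265)), and the TCP no longer advances. Next I'll back off, go up, and move to the left side of the knob.

Call:
apply_moves:
  series:
    - [0,0,0,-0.02,0,0,1]
    - [0,0,0,-0.02,0,0,1]
    - [0,0,0,0,0,0.05,1]
    - [0,0,0,0,0,0.05,1]
    - [0,0,0,0,0,0.05,1]
    - [0,0,0,0.015,0.045,0,1]
    - [0,0,0,0.015,0.045,0,1]
    - [0,0,0,0.01,0.045,0,1]
    - [0,0,0,0,0,0,1]

```text
time_s: 5.32
ee_pos: [0.5735, 0.1411, 0.2148]
tool_rot: [0.003, -0.006, 0.708, -0.706]
contact_force: [0.0, -0.4, -0.5]
opening: 0.0006
```

```bash
python3 - <<'E'
from h import *
c=grab("scene");g=c["frame"][155:300,190:370,::-1]
cv2.imwrite("pics/s4.png",cv2.resize(g,(720,580),interpolation=cv2.INTER_CUBIC))
E
```

```text
(no output)
```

View pics/s4.png

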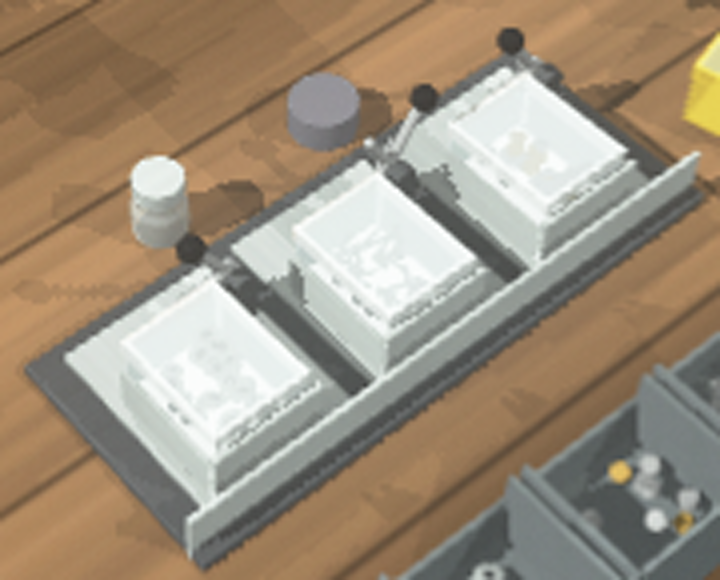

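The box is fully home, with the same gap pattern at the back as its neighbours, and its lever is still open (knob at (424,98)). Now I'll come down beside the knob and push towards −y.

Call:
apply_moves:
  series:
    - [0,0,0,-0.003,-0.01,-0.04,1]
    - [0,0,0,0,0,-0.045,1]
    - [0,0,0,0,0,-0.035,1]
    - [0,0,0,0,0,0,1]

```text
time_s: 5.88
ee_pos: [0.5716, 0.1274, 0.0941]
tool_rot: [0.004, -0.004, 0.709, -0.705]
contact_force: [-0.5, 0.1, 0.2]
opening: 0.0008
```

Call:
apply_moves:
  series:
    - [0,0,0,0,-0.008,0,1]
    - [0,0,0,0,-0.008,0,1]
    - [0,0,0,0,-0.008,0,1]
    - [0,0,0,0,-0.008,0,1]
    - [0,0,0,0,-0.008,0,1]
    - [0,0,0,0,-0.008,0,1]
    - [0,0,0,0,-0.005,0,1]

```text
time_s: 6.75
ee_pos: [0.5767, 0.0729, 0.1028]
tool_rot: [0.009, 0.001, 0.711, -0.703]
contact_force: [-0.3, 1.1, 0.2]
opening: 0.0005
```

Call:
apply_moves:
  series:
    - [0,0,0,-0.003,-0.008,-0.004,1]
    - [0,0,0,0,-0.005,0,1]
    - [0,0,0,0,0.01,0,1]
    - [0,0,0,0,0.01,0.02,1]
    - [0,0,0,0,0.0,0.05,1]
    - [0,0,0,-0.01,0.03,0.05,1]
    - [0,0,0,-0.03,0.05,0.02,1]
    - [0,0,0,-0.03,0.05,0.0,1]
    - [0,0,0,0,0,0,1]

```text
time_s: 7.88
ee_pos: [0.4997, 0.2148, 0.2414]
tool_rot: [0.007, 0.0, 0.711, -0.703]
contact_force: [-0.1, -0.2, 0.6]
opening: 0.0
```

```bash
python3 - <<'E'
from h import *
c=grab("scene");g=c["frame"][155:300,190:370,::-1]
cv2.imwrite("pics/s5.png",cv2.resize(g,(720,580),interpolation=cv2.INTER_CUBIC))
E
```

```text
(no output)
```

View pics/s5.png

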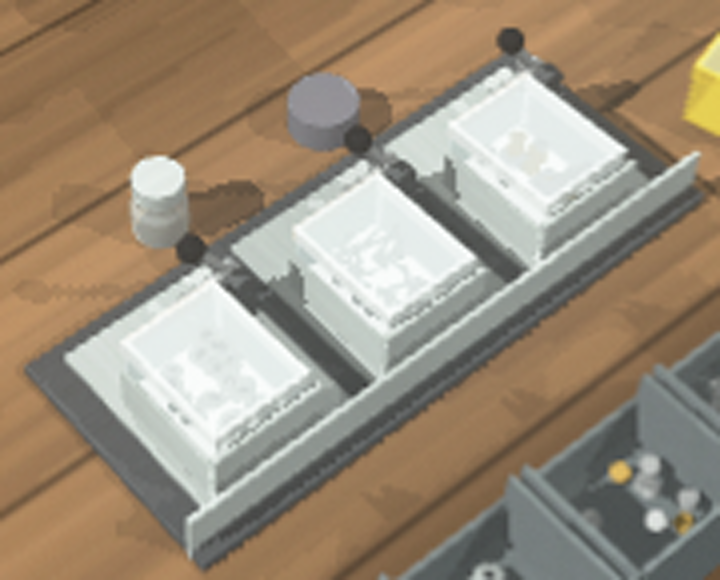

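The knob is now at (358,138), in the same place relative to its box as the two latched neighbours at (511,40) and (190,248). All three boxes are home and the jar and tape roll haven't moved.

```bash
python3 -c "
from h import *
print(job.sign_off())"
```

```text
the job is handed in; nothing more can be done
None
```

The middle box is pushed home and its lever is snapped over. I handed the job in at about 8 s of robot time, well under the 43 s limit; the hand-in gives no verdict.

- **Push:** I pushed the box about 42 mm with closed fingertips on the lid rim. It slid at about 3 N; then the force reading jumped to about 21 N and the tool stopped advancing. A picture with the arm clear showed the box flush with its neighbours and its lever still open.
- **Lever:** I then pushed the knob from its left past upright.
- **Last check:** In the final picture the knob sits relative to its box as on the two latched neighbours. The other boxes, the jar and the tape roll appear unmoved. The arm is clear, with no contact force beyond sensor noise.
- **Not checked:** I judged the lever angle and box position by eye against the neighbours rather than measuring them. The mug, screwdriver, carton and spare box are outside the final crop; the arm stayed well above table height when it passed over that side.

No check failed or disagreed.

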